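Fit the controller unit into the flip-dot display case

ROBOT

A 7-joint arm with a two-finger parallel gripper is mounted at the origin on the work surface. World frame = base frame: x ahead of the robot, y to its left, z up, the work surface at z = 0. Lengths are in m, angles in rad, forces in N, time in s.
With the tool pointing down it reaches from about 0.425 to 0.925 m from the base axis. Payload 6.8 kg.
Tool frame: the origin (TCP) lies at the very end of the fingers, on their centre line; the grasp point (between the pads) lies 19 mm behind it; z points along the fingers, y is the line along which they close (so a half turn about z gives the same grasp; the last joint's range is limited). The gripper opens to 85 mm and grips with 20 to 120 N. Pads are 22 mm wide; open, the fingers measure 114 mm over their backs; the gripper's body (76 mm by 85 mm) begins 54 mm behind the grasp point. The pads swing forward as they close: fully open they stand 13 mm farther back than shut.
Start: joints at [-1.391, 0.477, 0.022, 1.555, -0.011, 1.109, -0.083], TCP at [0.192, 0.647, 0.231] pointing down, gripper open.
Joint ranges: [-2.96, 2.96], [-0.34, 2.1], [-1.41, 1.46], [0.24, 2.44], [-1.37, 4.51], [0.17, 1.92], [-2.96, 2.96]. Speed limits (rad/s): [2.39, 2.39, 3.14, 3.14, 3.14, 3.14, 3.14].

INTERFACE

Orientations are given as a unit quaternion [w, x, y, z].
In Python, from station import get_obs, read_camera, hand_in gives the robot as it stands.
- The arm moves only by the tool arm_command, never from a script. Its argument "commands" is one flat list of numbers, 7 for each row, row after row: the shift along the tool's x, y, z in m, then the turn, a rotation vector about the tool's x, y, z in degrees, then the opening, from 0 (shut) to 1 (fully open). In form: [tx, ty, tz, rx, ry, rz, fingers, tx, ty, tz, rx, ry, rz, fingers, ...]. A call has 1 to 8 rows; each row is the pose to reach, as a shift and turn from the pose commanded when the call began, along the tool's axes at that moment; what a row does not reach only later rows make up. A row lasts 1/10 s, in which the tool goes at most 50 mm and 8.59 degrees, less where a joint would pass 70% of its speed; a pose out of reach is approached as far as the arm can. A call with a gripper value outside its range is refused whole. The fingers move at their own pace and stop on an object; "force" is the grip in N (left out, the last holds). Time passes only in rows, so rows that repeat a pose let the fingers close. It gives the time, the measured TCP pose, the force, the opening and the grip force at its end, in the units of the state.
- get_obs(): the state, without advancing time (a new reading comes with each control period).
- read_camera(name): name is "side" or "top"; returns a dict with "img" (400x640x3 uint8, red, green, blue), "camera_matrix" (3x3 intrinsics, pixels), "pose" (4x4, takes a point from camera to world coordinates). Camera axes: x right, y down, z forward; pixel columns grow to the right and rows downward; lengths in m; the calibration is good to about 2 mm. A picture is of the moment at which its call begins. There is no depth.
- hand_in(): hands the job in; it is judged then, once.
The state is a dict: "t": time; "q": joint angles; "joint_vel": joint speeds; "joint_torque": joint torques, N m; "eef_pos": TCP position; "tool_rot": TCP orientation; "contact_force": force on the tool from outside, world axes, zero at the start; "torque": the same for the moment, N m; "gripper_width": opening from 0.0 (shut) to 1.0 (fully open); "grasp_force": force on a finger pad.
Only numpy, scipy, OpenCV 4.12 (cv2) and the standard library are available. Lean on these libraries where they do the work, as an engineer would, in place of code of your own. Each camera call takes 0.05 s, during which the arm holds its last target. There are 200 camera calls.

TASK

Slide the cover of the hatch in the black flip-dot display case open, and put the long metal controller unit in through the hatch, plug end first and tilted so that the plug end goes under the edge of the case top on the side where the cover parks, until the unit lies flat on the bottom of the bay. Then slide the cover fully shut over it, and leave the shorter spare unit and everything else where they are.

Things in the scene. Friction and masses are not known exactly. Their poses are not given: they have to be found in the camera images.
- case: Black display case with white dots on top, fixed, 360 long (x -200 to 160) x 130 wide (y) x 65 high; left or right of the mat. Origin: on the table under the hatch's centre; z up; x roughly away from the robot. All x, y, z in mm told here are in its frame. Rails 6 high along y -36 and 36, x -195 to 57.5, guide the cover. The top beyond x 57.5 is flat, free but for the can.
- hatch (a point): Centre of the hatch, a rectangular opening in the case top, level with the top (case 0, 0, 65): it spans case x -57.5 to 57.5 and y -25 to 25. Axes as the case's.
- bay (a point): Centre of the floor of the bay below the hatch (case -22.5, 0, 15). The bay spans case x -102.5 to 57.5, y -25 to 25, floor at z 15. At -x it reaches 45 beyond the hatch, under a 5 thick lip (x -102.5 to -57.5, z 60 to 65); at +x its wall is plumb under the hatch's edge. Axes as the case's.
- cover (a joint): Sliding cover of the hatch, an aluminium sheet 122 x 62 x 3 on top of the case (its top at z 68.5) between the rails. 0 = shut; 0.125 m = fully open, slid towards the case's -x, where it parks on the case top; stops at both ends. It slides with 1.5 N of friction and stays where it is left.
- cover_tab (a point): Centre of the upright tab on the cover by which it is pushed either way: 8 thick (along case x), 40 wide (along case y), 20 high, standing on the cover from z 68.5 to 88.5. It lies at case x 53 mm when shut and -72 mm when fully open.
- unit_mid (a point): Centre (half-way up) of the long controller unit: an aluminium block 38 wide (its y) x 28 high (its z), 150 long overall along its x. The first 12 at its -x end are a smaller black plug, 22 wide x 14 high, centred. About 0.2 kg. It lies on the mat, top upward, 14 under its centre; the plug end points roughly to the robot, up to 1.3 rad either way.
- unit_plug (a point): Tip of the plug of the controller unit, 75 mm from its centre along its -x, half-way up; axes as the unit's.
- mat: Fixed flat grey mat 300 x 350 x 3, on which the units and small things lie. Origin: centre of its underside.
- spare_mid (a point): Centre of the spare unit: the same as the controller unit but only 100 long. Leave it alone.
- pot: Small closed jar, 44 diameter, 50 high, on the mat. Origin: centre of its underside. Leave alone.
- tape: Tape ring, 56 diameter, 20 high, lying on the mat. Origin: centre of its underside. Leave alone.
- tile: Single dot tile, 44 x 60 x 12, lying on the mat. Origin: centre of its underside. Leave alone.
- cup: Steel cup, 48 diameter, 40 high, on the mat. Origin: centre of its underside. Leave alone.
- relay: Grey relay, 30 x 26 x 22, on the mat. Origin: centre of its underside. Leave alone.
- jar: Jar, 52 diameter, 85 high, on the table behind the far (+x) end of the case. Origin: centre of its underside. Leave alone.
- can: Small steel cylinder, 22 diameter, 30 high, standing on the case top near its far left corner (about case x 144, y 47). Origin: centre of its underside. Leave alone.
There are look-alikes about, which are no part of the job. What is shaped like the part that bears unit_mid but blue or pink is not meant.

How it is judged:
By the outcome, as a careful person would: the job done as asked, in the order asked, and still so for the second after the job is handed in, with the robot touching nothing.
It also fails if it takes over 72 s, if anything falls off the work surface, if the arm or the gripper's body presses on something with over 40 N, if the wrist force passes 120 N, or if a joint passes its speed limit or range.

## Working session

There is one attempt and no reset: what is moved stays moved. The work goes in short steps, Python scripts to look and compute and a tool call to move; the robot and the scene stay as the last step left them, time stands still between calls to the robot, and variables do not carry over. Pictures are saved under pics/ and viewed, at most 10 in all, crops included, and the job is handed in when it is done.

Besides the shell and the picture viewer there is one more tool, called after "Call:" in YAML: its name, and indented under it one key for each argument. arm_command: Moves the arm, as the interface text tells. Its arguments: {"type":"object","properties":{"commands":{"type":"array","items":{"type":"number"}},"force":{"type":"number"}},"required":["commands"]}

```bash
mkdir -p pics; ls; python3 - <<'E'
from station import *
import cv2,numpy as np
np.set_printoptions(precision=4,suppress=True)
for n in("top","side"):
    c=read_camera(n);cv2.imwrite(f"pics/{n}0.png",c["img"][:,:,::-1]);print(c["camera_matrix"],c["pose"])
o=get_obs();print(o)
E
```

```text
pics
[[482.066    0.     320.9143]
 [  0.     482.066  202.3036]
 [  0.       0.       1.    ]] [[-0.0136 -0.9953  0.0959  0.3397]
 [-0.9997  0.0153  0.0168 -0.0736]
 [-0.0182 -0.0957 -0.9952  1.5479]
 [ 0.      0.      0.      1.    ]]
[[380.6478   0.     320.8231]
 [  0.     380.6478 204.8812]
 [  0.       0.       1.    ]] [[ 0.7163 -0.4712  0.5146 -0.0599]
 [-0.6976 -0.4996  0.5135 -0.5821]
 [ 0.0151 -0.7269 -0.6866  0.793 ]
 [ 0.      0.      0.      1.    ]]
{'t': 0.1, 'q': array([-1.3911,  0.4777,  0.0224,  1.5564, -0.0116,  1.1093, -0.0831]), 'joint_vel': array([-0.0006, -0.0022,  0.0001, -0.0042, -0.0011,  0.0021,  0.    ]), 'joint_torque': array([  0.0049, -59.7757,   1.614 , -28.1953,   0.0128,   0.0049,
        -0.    ]), 'eef_pos': array([0.1915, 0.6467, 0.2304]), 'tool_rot': array([-0.0001,  0.1434,  0.9897, -0.0008]), 'contact_force': array([-0.4772, -0.0977, -0.3668]), 'torque': array([0.0086, 0.017 , 0.008 ]), 'grasp_force': 0.0, 'gripper_width': 1.0005244073061255}
```

View pics/top0.png

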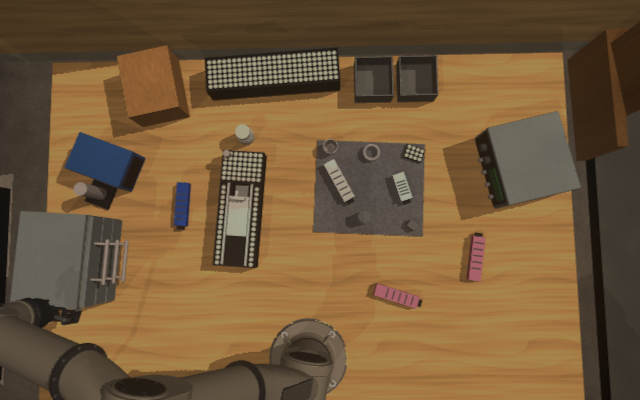

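View pics/side0.png

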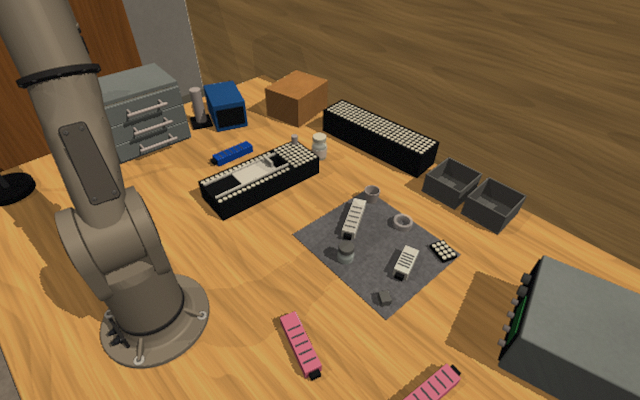

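The top view shows the case around (240,210) with its cover shut, the long unit at about (339,181) and the spare at (402,187). I'll zoom in on both views.

```bash
python3 - <<'E'
import cv2
a=cv2.imread("pics/top0.png")[120:275,200:435]
cv2.imwrite("pics/topc.png",cv2.resize(a,None,fx=3.4,fy=3.4,interpolation=cv2.INTER_CUBIC))
a=cv2.imread("pics/side0.png")[125:275,195:395]
cv2.imwrite("pics/sidec.png",cv2.resize(a,None,fx=4,fy=4,interpolation=cv2.INTER_CUBIC))
E
```

```text
(no output)
```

View pics/topc.png

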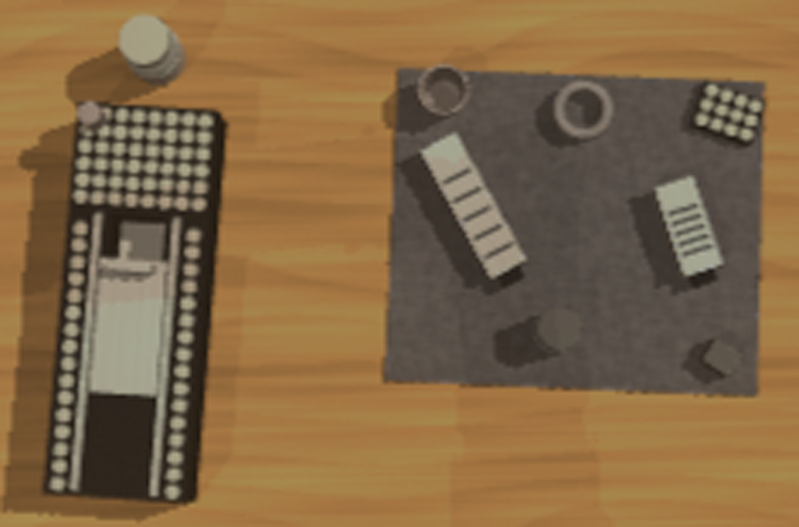

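View pics/sidec.png

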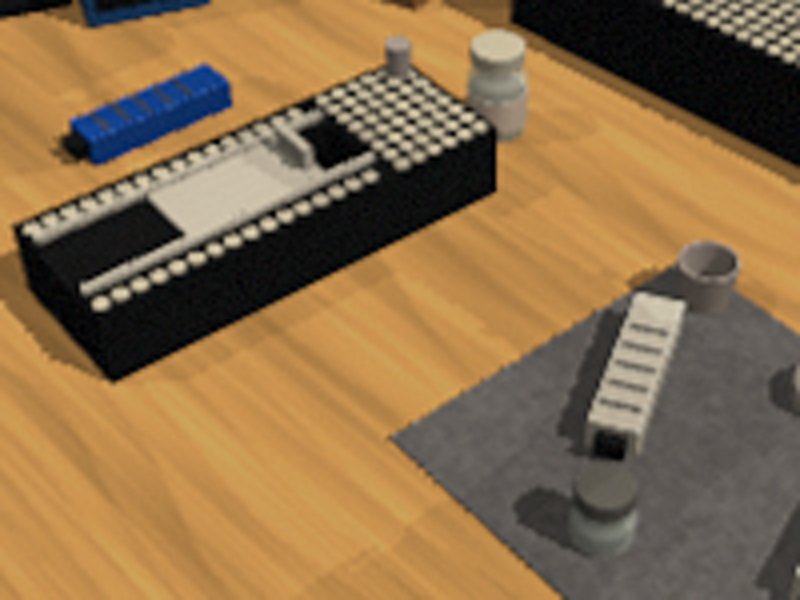

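The cover is already about 40 mm open. The unit's plug points towards the robot, a little to the right. I'll fit the poses from both views.

```bash
cat > h.py <<'E'
import numpy as np,cv2
from scipy.optimize import least_squares
from scipy.spatial.transform import Rotation as R
np.set_printoptions(precision=4,suppress=True)
CAM={"top":(np.array([[482.066,0,320.9143],[0,482.066,202.3036],[0,0,1]]),np.array([[-0.0136,-.9953,.0959,.3397],[-.9997,.0153,.0168,-.0736],[-.0182,-.0957,-.9952,1.5479],[0,0,0,1]])),
"side":(np.array([[380.6478,0,320.8231],[0,380.6478,204.8812],[0,0,1]]),np.array([[.7163,-.4712,.5146,-.0599],[-.6976,-.4996,.5135,-.5821],[.0151,-.7269,-.6866,.793],[0,0,0,1]]))}
def proj(n,P):
    K,T=CAM[n];p=(np.atleast_2d(P)-T[:3,3])@T[:3,:3]@K.T;return p[:,:2]/p[:,2:]
def ray(n,uv,z):
    K,T=CAM[n];d=T[:3,:3]@np.linalg.solve(K,[*uv,1]);return T[:3,3]+d*(z-T[2,3])/d[2]
def R_obs(o): # quat wxyz -> Rotation
    w,x,y,z=o["tool_rot"];return R.from_quat([x,y,z,w])
E
cat > fit.py <<'E'
from h import *
tc=lambda u,v:((u+.5)/3.4+199.5,(v+.5)/3.4+119.5)
sc=lambda u,v:((u+.5)/4+194.5,(v+.5)/4+124.5)
def fit(tp,sp,x0,name):
    def w(p,L):
        L=np.array(L)/1000;c,s=np.cos(p[2]),np.sin(p[2]);return np.c_[p[0]+c*L[:,0]-s*L[:,1],p[1]+s*L[:,0]+c*L[:,1],L[:,2]]
    def f(p):
        r=[]
        for n,q in(("top",tp),("side",sp)):
            if q: r.append((proj(n,w(p,[a[1] for a in q]))-np.array([a[0] for a in q])).ravel())
        return np.concatenate(r)
    s=least_squares(f,x0,loss="soft_l1");print(name,s.x,"\n",f(s.x).reshape(-1,2).tolist().__repr__() if 0 else np.round(f(s.x).reshape(-1,2),1).tolist());return s.x
case=fit([(tc(97,214),(57.5,36,71)),(tc(176,218),(57.5,-36,71)),(tc(75,490),(-195,36,71)),(tc(154,495),(-195,-36,71)),(tc(78,103),(160,65,65))],
 [(sc(112,380),(-200,-65,0)),(sc(495,190),(160,-65,0)),(sc(495,128),(160,-65,65)),(sc(18,228),(-200,65,65)),(sc(85,290),(-195,-36,71))],[.5,.2,0],"case")
unit=fit([(tc(420,150),(75,19,31)),(tc(458,132),(75,-19,31)),(tc(489,278),(-63,19,31)),(tc(526,258),(-63,-19,31))],
 [(sc(632,293),(75,19,31)),(sc(687,300),(75,-19,31)),(sc(590,420),(-63,19,31)),(sc(590,446),(-63,19,3))],[.6,-.1,.4],"unit")
# cover edges in the top view, case frame x
for uv in((132,258),(122,395)):
    P=ray("top",tc(*uv),.0685);c,s=np.cos(case[2]),np.sin(case[2]);d=P[:2]-case[:2];print("cover edge case x,y",c*d[0]+s*d[1],-s*d[0]+c*d[1])
E
python3 fit.py
```

```text
case [ 0.4879  0.2063 -0.0776] 
 [[0.1, -0.0], [-0.0, 0.2], [-0.2, 0.7], [0.0, 0.7], [-0.4, -0.0], [0.8, 0.9], [0.9, -0.1], [1.2, -0.5], [-1.1, -0.8], [-0.1, -0.7]]
unit [ 0.5508 -0.1084  0.4963] 
 [[-0.3, 0.5], [-1.1, -0.0], [0.8, 0.4], [0.3, 0.4], [1.6, -0.9], [0.3, 0.1], [0.1, -0.4], [-0.4, -0.1]]
cover edge case x,y 0.019262104264266007 0.0016615790640529494
cover edge case x,y -0.10548501975596097 0.0007086046286996946
```

The case fit residuals are under about 1 px. The cover is about 42 mm open, so the tab is near case x 11. I'll write a helper that converts target poses into tool shifts.

```bash
cat >> h.py <<'E'
CASE=[.4879,.2063,-.0776]; UNIT=[.5508,-.1084,.4963]
def pose(F,x,y,z,th=0):  # frame F, mm in its axes, tail-up tilt th deg -> TCP position, R (tool x=-frame x, y=y)
    c,s=np.cos(F[2]),np.sin(F[2]);t=np.radians(th)
    p=np.array([F[0]+(c*x-s*y)/1000,F[1]+(s*x+c*y)/1000,z/1000])
    M=R.from_euler("z",F[2]).as_matrix()@np.array([[-np.cos(t),0,np.sin(t)],[0,1,0],[-np.sin(t),0,-np.cos(t)]])
    return p,R.from_matrix(M)
def show(targets):
    from station import get_obs
    o=get_obs();Rc=R_obs(o);print("t",o["t"])
    for t in targets:
        p,Rt=pose(*t);print(t[1:],"shift",np.round(Rc.inv().apply(p-o["eef_pos"]),4),"turn",np.round((Rc.inv()*Rt).as_rotvec(degrees=True),2))
    return o
def incase(o,F=CASE):
    d=R.from_euler("z",-F[2]).apply(o["eef_pos"]-[F[0],F[1],0])*1000;print("TCP in frame mm",d)
E
python3 -c "
from h import *
show([(CASE,45,0,140),(CASE,45,0,76)])"
```

```text
t 0.1
(45, 0, 140) shift [-0.4533 -0.3286  0.091 ] turn [ -0.1   -0.01 -12.04]
(45, 0, 76) shift [-0.4533 -0.3285  0.155 ] turn [ -0.1   -0.01 -12.04]
```

Call:
arm_command:
  commands: [-0.453,-0.328,0,-0.1,0,-12,0,-0.453,-0.328,0,-0.1,0,-12,0,-0.453,-0.328,0,-0.1,0,-12,0,-0.453,-0.328,0,-0.1,0,-12,0,-0.453,-0.328,0,-0.1,0,-12,0,-0.453,-0.328,0,-0.1,0,-12,0,-0.453,-0.328,0,-0.1,0,-12,0,-0.453,-0.328,0,-0.1,0,-12,0]

```text
t: 0.9
eef_pos: [0.4364, 0.3284, 0.2312]
tool_rot: [0.0, 0.039, 0.999, 0.001]
contact_force: [0.7, 0.3, 0.4]
gripper_width: 0.003
grasp_force: 0.0
```

```bash
python3 -c "
from h import *
show([(CASE,45,0,140),(CASE,45,0,76)])"
```

```text
t 0.9
(45, 0, 140) shift [-0.1059 -0.1178  0.091 ] turn [ 0.09 -0.   -0.04]
(45, 0, 76) shift [-0.1059 -0.1179  0.155 ] turn [ 0.09 -0.   -0.04]
```

Call:
arm_command:
  commands: [-0.106,-0.118,0.03,0,0,0,0,-0.106,-0.118,0.03,0,0,0,0,-0.106,-0.118,0.03,0,0,0,0,-0.106,-0.118,0.03,0,0,0,0,-0.106,-0.118,0.115,0,0,0,0,-0.106,-0.118,0.115,0,0,0,0,-0.106,-0.118,0.115,0,0,0,0,-0.106,-0.118,0.115,0,0,0,0]

```text
t: 1.7
eef_pos: [0.5319, 0.2049, 0.1163]
tool_rot: [-0.0, 0.039, 0.999, 0.001]
contact_force: [0.1, -0.1, 1.2]
gripper_width: 0.002
grasp_force: 0.0
```

```bash
python3 -c "
from h import *
import cv2
from station import *
o=show([(CASE,45,0,76),(CASE,-50,0,76)]);incase(o)
c=read_camera('side')['img'][100:250,180:380,::-1];cv2.imwrite('pics/s1.png',cv2.resize(c,None,fx=4,fy=4,interpolation=cv2.INTER_CUBIC))"
```

```text
t 1.7
(45, 0, 76) shift [-0.0011 -0.0021  0.0403] turn [ 0.07 -0.05 -0.02]
(-50, 0, 76) shift [ 0.0939 -0.0021  0.0404] turn [ 0.07 -0.05 -0.02]
TCP in frame mm [ 43.9288   2.0317 116.3084]
```

View pics/s1.png

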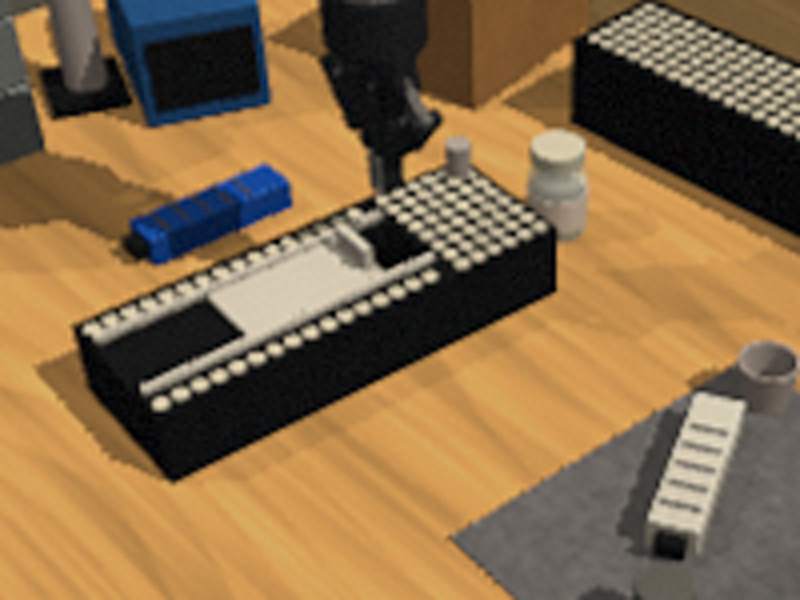

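The shut fingers, at crop (385,190), hang just on the +x side of the tab at (355,245), over the open part of the hatch. I'll lower and push.

Call:
arm_command:
  commands: [0,-0.002,0.04,0,0,0,0,0,-0.002,0.04,0,0,0,0,0.03,-0.002,0.04,0,0,0,0,0.05,-0.002,0.04,0,0,0,0,0.065,-0.002,0.04,0,0,0,0,0.08,-0.002,0.04,0,0,0,0,0.094,-0.002,0.04,0,0,0,0,0.094,-0.002,0.04,0,0,0,0]

```text
t: 2.55
eef_pos: [0.4369, 0.2108, 0.077]
tool_rot: [-0.0, 0.038, 0.999, 0.001]
contact_force: [-0.2, 0.3, 0.3]
gripper_width: 0.0
grasp_force: 0.0
```

Call:
arm_command:
  commands: [0.002,0,0,0,0,0,0,0.004,0,0,0,0,0,0,0.005,0,0,0,0,0,0,0.005,0,0,0,0,0,0]

```text
t: 2.95
eef_pos: [0.4339, 0.2106, 0.0762]
tool_rot: [0.0, 0.039, 0.999, 0.001]
contact_force: [2.2, -0.3, 0.6]
gripper_width: -0.002
grasp_force: 0.8
```

Call:
arm_command:
  commands: [0.001,0,0,0,0,0,0,0.002,0,0,0,0,0,0,0.003,0,0,0,0,0,0,0.003,0,0,0,0,0,0]

```text
t: 3.35
eef_pos: [0.4314, 0.2107, 0.0762]
tool_rot: [0.001, 0.039, 0.999, 0.001]
contact_force: [5.4, 1.3, -2.5]
gripper_width: 0.0
grasp_force: 2.5
```

Call:
arm_command:
  commands: [0.001,0,0,0,0,0,0,0.002,0,0,0,0,0,0,0.003,0,0,0,0,0,0,0.003,0,0,0,0,0,0]

```text
t: 3.75
eef_pos: [0.4312, 0.2107, 0.0764]
tool_rot: [0.004, 0.04, 0.999, 0.002]
contact_force: [13.7, -0.9, -10.4]
gripper_width: 0.004
grasp_force: 6.6
```

The stop is reached at case x of about -57, exactly as predicted, so the case fit is good to about 1 mm. Next is the unit.

Call:
arm_command:
  commands: [-0.012,0,0,0,0,0,0,-0.012,0,-0.03,0,0,0,0,-0.012,0,-0.07,0,0,0,0.5,-0.012,0,-0.1,0,0,0,0.75,-0.012,0,-0.1,0,0,0,0.75]

```text
t: 4.25
eef_pos: [0.4409, 0.2107, 0.1796]
tool_rot: [0.002, 0.039, 0.999, 0.003]
contact_force: [0.2, 0.2, -0.0]
gripper_width: 0.503
grasp_force: 0.0
```

```bash
python3 -c "
from h import *
show([(UNIT,61,0,170),(UNIT,61,0,13)])"
```

```text
t 4.25
(61, 0, 170) shift [-0.1857 -0.2764  0.0088] turn [  0.24   0.32 -32.93]
(61, 0, 13) shift [-0.1851 -0.2773  0.1658] turn [  0.24   0.32 -32.93]
```

Call:
arm_command:
  commands: [-0.186,-0.277,0,0.2,0.3,-32.9,0.75,-0.186,-0.277,0,0.2,0.3,-32.9,0.75,-0.186,-0.277,0,0.2,0.3,-32.9,0.75,-0.186,-0.277,0,0.2,0.3,-32.9,0.75,-0.186,-0.277,0,0.2,0.3,-32.9,0.75,-0.186,-0.277,0,0.2,0.3,-32.9,0.75,-0.186,-0.277,0,0.2,0.3,-32.9,0.75,-0.186,-0.277,0,0.2,0.3,-32.9,0.75]

```text
t: 5.05
eef_pos: [0.6034, -0.0883, 0.1744]
tool_rot: [-0.003, -0.241, 0.97, -0.002]
contact_force: [-1.6, -0.1, -0.2]
gripper_width: 0.747
grasp_force: 0.0
```

Call:
arm_command:
  commands: [0,0,0.07,0,0,0,0.75,0,0,0.1,0,0,0,0.75,0,0,0.1,0,0,0,0.75]

```text
t: 5.35
eef_pos: [0.5959, -0.0799, 0.0683]
tool_rot: [-0.01, -0.246, 0.969, 0.002]
contact_force: [-1.6, 0.7, 0.2]
gripper_width: 0.748
grasp_force: 0.0
```

```bash
python3 -c "
from h import *
import cv2
from station import *
o=show([(UNIT,61,0,13)])
a=read_camera('side')['img'][150:275,290:400,::-1];b=read_camera('top')['img'][130:220,290:370,::-1]
a=cv2.resize(a,(440,500),interpolation=cv2.INTER_CUBIC);b=cv2.resize(b,(340,383),interpolation=cv2.INTER_CUBIC)
b=cv2.copyMakeBorder(b,0,117,0,0,cv2.BORDER_CONSTANT);cv2.imwrite('pics/g1.png',cv2.hconcat([a,b]))"
```

```text
t 5.35
(61, 0, 13) shift [-0.0087 -0.004   0.0551] turn [ 0.46 -1.03  0.02]
```

View pics/g1.png

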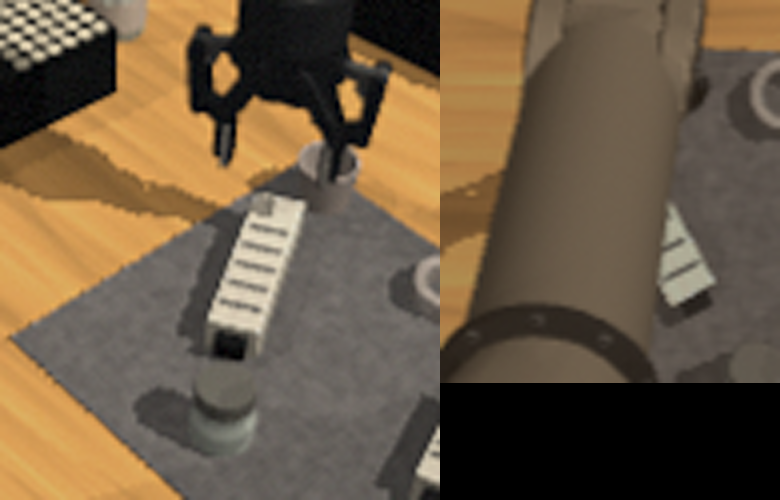

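The open fingers straddle the unit's tail, just above the top end at (270,200) in the side crop, clear of the cup. I'll descend.

Call:
arm_command:
  commands: [-0.008,-0.004,0.015,0.4,-1,0,0.75,-0.008,-0.004,0.035,0.4,-1,0,0.75,-0.008,-0.004,0.05,0.4,-1,0,0.75,-0.008,-0.004,0.05,0.4,-1,0,0.75]

```text
t: 5.85
eef_pos: [0.611, -0.0807, 0.0257]
tool_rot: [0.007, -0.246, 0.969, -0.002]
contact_force: [0.5, -0.5, 0.1]
gripper_width: 0.75
grasp_force: 0.0
```

```bash
python3 -c "
from h import *
o=show([(UNIT,61,0,13)])"
```

```text
t 5.85
(61, 0, 13) shift [0.0053 0.0044 0.0126] turn [-0.39  0.68 -0.  ]
```

Call:
arm_command:
  commands: [0,0,0,0,0,0,0.75,0,0,0,0,0,0,0.75]

```text
t: 6.05
eef_pos: [0.6123, -0.0811, 0.027]
tool_rot: [0.008, -0.245, 0.969, -0.002]
contact_force: [0.6, -0.5, -0.1]
gripper_width: 0.752
grasp_force: 0.0
```

```bash
python3 -c "
from h import *
o=show([(UNIT,61,0,13)])"
```

```text
t 6.05
(61, 0, 13) shift [0.0062 0.0054 0.0139] turn [-0.49  0.82 -0.03]
```

Call:
arm_command:
  commands: [0.006,0.005,0.007,-0.5,0.8,0,0.75,0.006,0.005,0.013,-0.5,0.8,0,0.75,0.006,0.005,0.013,-0.5,0.8,0,0.75,0.006,0.005,0.013,-0.5,0.8,0,0.75]

```text
t: 6.45
eef_pos: [0.6036, -0.0795, 0.0122]
tool_rot: [-0.001, -0.245, 0.969, 0.001]
contact_force: [-0.1, 0.1, 0.3]
gripper_width: 0.751
grasp_force: 0.0
```

Call:
arm_command:
  commands: [0,0,0,0,0,0,0.55,0,0,0,0,0,0,0.4,0,0,0,0,0,0,0.3,0,0,0,0,0,0,0.2,0,0,0,0,0,0,0.2,0,0,0,0,0,0,0.2]
  force: 90

```text
t: 7.05
eef_pos: [0.6042, -0.0796, 0.0131]
tool_rot: [-0.0, -0.245, 0.969, 0.0]
contact_force: [-1.4, -0.1, 5.2]
gripper_width: 0.423
grasp_force: 90.6
```

```bash
python3 -c "
from h import *
o=show([(UNIT,61,0,13)]);incase(o,UNIT)"
```

```text
t 7.05
(61, 0, 13) shift [-0.0003  0.0001  0.0001] turn [ 0.05 -0.04 -0.05]
TCP in frame mm [60.6816 -0.1305 13.1059]
```

Gripped at 36–38 mm, as expected. I'll lift straight up and then tilt.

Call:
arm_command:
  commands: [0,0,-0.04,0,0,0,0.2,0,0,-0.08,0,0,0,0.2,0,0,-0.12,0,0,0,0.2,0,0,-0.16,0,0,0,0.2,0,0,-0.18,0,0,0,0.2,0,0,-0.18,0,0,0,0.2,0,0,-0.18,0,0,0,0.2]

```text
t: 7.75
eef_pos: [0.6036, -0.0794, 0.1916]
tool_rot: [-0.001, -0.245, 0.969, 0.001]
contact_force: [-0.5, -0.0, -3.0]
gripper_width: 0.421
grasp_force: 91.3
```

```bash
python3 -c "
from h import *
o=show([(UNIT,61,0,190,25),(CASE,170,-60,200,25),(CASE,168.5,0,180,25)]);incase(o,UNIT);print(o['grasp_force'])"
```

```text
t 7.75
(61, 0, 190, 25) shift [-0.0008 -0.0004  0.0016] turn [  0.1  -25.11  -0.04]
(170, -60, 200, 25) shift [-0.1444  0.1637 -0.0084] turn [  7.24 -24.45  32.33]
(168.5, 0, 180, 25) shift [-0.1758  0.2149  0.0117] turn [  7.24 -24.45  32.33]
TCP in frame mm [ 60.2416   0.3493 191.6324]
91.29969477653503
```

Call:
arm_command:
  commands: [-0.176,0.215,-0.01,7.2,-24.4,32.3,0.2,-0.176,0.215,-0.01,7.2,-24.4,32.3,0.2,-0.176,0.215,-0.01,7.2,-24.4,32.3,0.2,-0.176,0.215,-0.01,7.2,-24.4,32.3,0.2,-0.176,0.215,0.0117,7.2,-24.4,32.3,0.2,-0.176,0.215,0.0117,7.2,-24.4,32.3,0.2,-0.176,0.215,0.0117,7.2,-24.4,32.3,0.2,-0.176,0.215,0.0117,7.2,-24.4,32.3,0.2]

```text
t: 8.55
eef_pos: [0.6542, 0.1977, 0.1773]
tool_rot: [0.214, 0.034, 0.976, -0.009]
contact_force: [1.0, -0.4, -1.9]
gripper_width: 0.422
grasp_force: 91.4
```

Call:
arm_command:
  commands: [0,0,0,0,0,0,0.2,0,0,0,0,0,0,0.2,0,0,0,0,0,0,0.2]

```text
t: 8.85
eef_pos: [0.6569, 0.1908, 0.1807]
tool_rot: [0.216, 0.039, 0.976, -0.009]
contact_force: [0.1, -0.2, -3.1]
gripper_width: 0.42
grasp_force: 91.3
```

```bash
cat > draw.py <<'E'
from h import *
from station import *
import sys
o=show([(CASE,168.5,0,136.4,25),(CASE,50.7,0,81.5,25)]);incase(o);Rc=R_obs(o)
def U(x,y,z): # unit-body mm (origin centre) -> world, from the tool: tool x=-ux, y=uy, z=-uz; TCP at unit (60.7,0,-4)
    L=np.array([x-60.7,y,z+4])/1000;return o["eef_pos"]+Rc.apply([-L[0],L[1],-L[2]])
x0,y0=200,70
img=read_camera("side")["img"][:,:,::-1][y0:y0+150,x0:x0+200];img=cv2.resize(img,None,fx=4,fy=4,interpolation=cv2.INTER_CUBIC)
for p in[(75,19,14),(75,-19,14),(-63,19,14),(-63,-19,14),(-63,-19,-14),(75,-19,-14),(-75,0,0)]:
    u=(proj("side",U(*p))[0]-[x0,y0]+.5)*4;cv2.drawMarker(img,tuple(int(a) for a in u),(0,0,255),cv2.MARKER_CROSS,10,1)
cv2.imwrite(sys.argv[1],img)
E
python3 draw.py pics/d1.png
```

```text
t 8.85
(168.5, 0, 136.4, 25) shift [0.0198 0.0024 0.0397] turn [-0.08 -0.03 -0.14]
(50.7, 0, 81.5, 25) shift [0.1497 0.0021 0.0397] turn [-0.08 -0.03 -0.14]
TCP in frame mm [169.6479  -2.3914 180.7306]
```

View pics/d1.png

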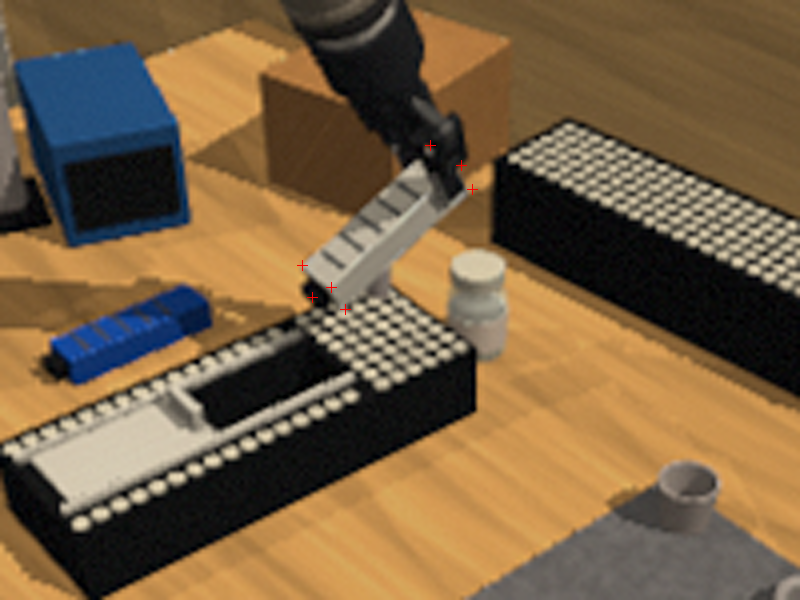

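The predicted corners match the image to a few mm, e.g. the plug end at (315,290). The cover is parked open and the hatch is clear. I'll slide in along the unit's axis.

Call:
arm_command:
  commands: [0.02,0.002,0.02,0,0,-0.1,0.2,0.02,0.002,0.04,0,0,-0.1,0.2,0.045,0.002,0.04,0,0,-0.1,0.2,0.065,0.002,0.04,0,0,-0.1,0.2,0.085,0.002,0.04,0,0,-0.1,0.2,0.105,0.002,0.04,0,0,-0.1,0.2,0.105,0.002,0.04,0,0,-0.1,0.2,0.105,0.002,0.04,0,0,-0.1,0.2]

```text
t: 9.7
eef_pos: [0.5793, 0.2011, 0.1007]
tool_rot: [0.217, 0.037, 0.976, -0.008]
contact_force: [1.0, 1.3, -2.4]
gripper_width: 0.419
grasp_force: 91.4
```

```bash
sed -i 's/^x0,y0.*/x0,y0=200,100/;s/^o=show.*/o=show([(CASE,50.7,0,81.5,25),(CASE,39,0,75.5,22.5),(CASE,28,0,69.5,20)]);incase(o);Rc=R_obs(o)/' draw.py; python3 draw.py pics/d2.png
```

```text
t 9.7
(50.7, 0, 81.5, 25) shift [ 0.0452 -0.0018  0.0001] turn [0.04 0.03 0.09]
(39, 0, 75.5, 22.5) shift [ 0.0583 -0.0018  0.0006] turn [0.04 2.53 0.09]
(28, 0, 69.5, 20) shift [ 0.0708 -0.0018  0.0014] turn [0.03 5.03 0.09]
TCP in frame mm [ 91.5732   1.868  100.7084]
```

View pics/d2.png

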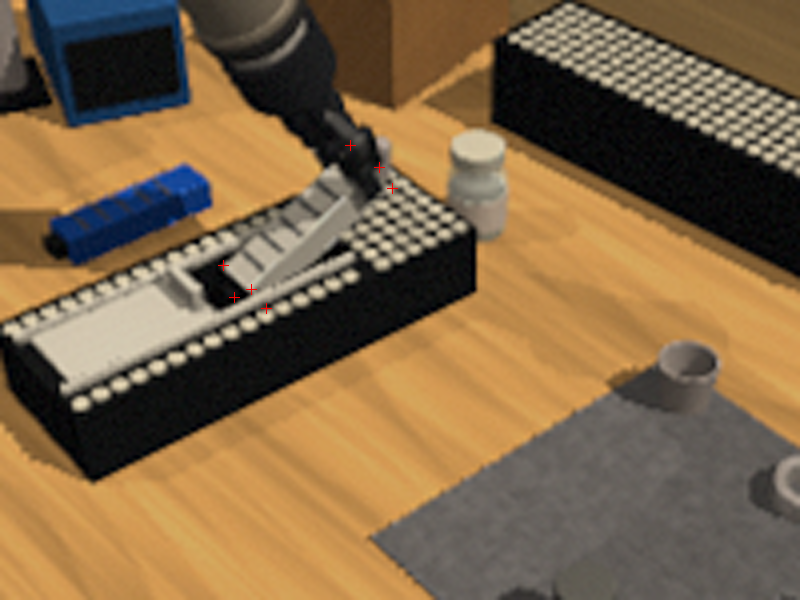

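The plug end has entered the hatch centrally, at about (235,280), and the contact force is near zero. I'll carry on to the lip and then under it with the tilt decreasing.

Call:
arm_command:
  commands: [0.02,-0.002,0,0,0,0.1,0.2,0.035,-0.002,0,0,0,0.1,0.2,0.045,-0.002,0,0,0,0.1,0.2,0.045,-0.002,0,0,0,0.1,0.2,0.051,-0.002,0.0002,0,1.2,0.1,0.2,0.058,-0.002,0.0006,0,2.5,0.1,0.2,0.058,-0.002,0.0006,0,2.5,0.1,0.2]

```text
t: 10.45
eef_pos: [0.5281, 0.2031, 0.076]
tool_rot: [0.195, 0.039, 0.98, -0.007]
contact_force: [0.4, -0.6, -2.2]
gripper_width: 0.425
grasp_force: 91.4
```

```bash
python3 -c "
from h import *
o=show([(CASE,39,0,75.5,22.5),(CASE,27,0,69.5,20)]);incase(o)"
```

```text
t 10.45
(39, 0, 75.5, 22.5) shift [ 0.0014  0.     -0.    ] turn [ 0.08  0.06 -0.1 ]
(27, 0, 69.5, 20) shift [0.0148 0.     0.0009] turn [ 0.08  2.56 -0.09]
TCP in frame mm [40.3067 -0.0457 76.014 ]
```

Call:
arm_command:
  commands: [0.004,0,0.0002,0,0.6,0,0.2,0.008,0,0.0005,0,1.4,0,0.2,0.012,0,0.0007,0,2,0,0.2,0.0145,0,0.0009,0,2.5,0,0.2,0.0145,0,0.0009,0,2.5,0,0.2,0.0145,0,0.0009,0,2.5,0,0.2]

```text
t: 11.05
eef_pos: [0.5158, 0.2043, 0.07]
tool_rot: [0.175, 0.039, 0.984, -0.006]
contact_force: [6.7, -1.4, -1.0]
gripper_width: 0.422
grasp_force: 91.2
```

```bash
sed -i 's/^o=show.*/o=show([(CASE,27,0,69.5,20),(CASE,26,0,68,20)]);incase(o);Rc=R_obs(o)/' draw.py; python3 draw.py pics/d3.png
```

```text
t 11.05
(27, 0, 69.5, 20) shift [ 0.0011 -0.0001  0.0001] turn [ 0.1   0.18 -0.05]
(26, 0, 68, 20) shift [ 0.0025 -0.0001  0.0011] turn [ 0.1   0.18 -0.05]
TCP in frame mm [27.9933  0.1374 69.9532]
```

View pics/d3.png

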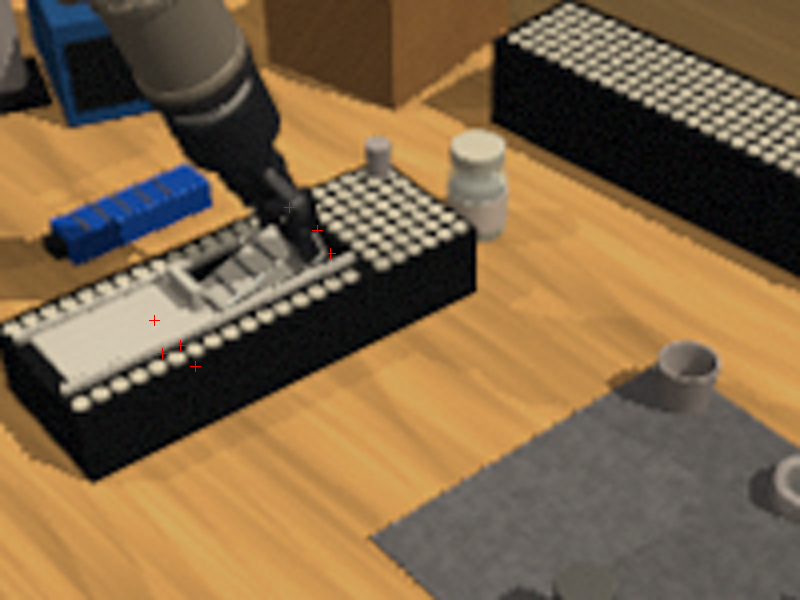

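The unit's plug end is now under the lip, the tail sticks out of the hatch at (265,245), and the force is a light 6.7 N. The estimated body corner is at case x -85, so it should fall flat within the bay. I'll release by opening slightly, then lift.

Call:
arm_command:
  commands: [0,0,0,0,0,0,0.5,0,0,0,0,0,0,0.54,0,0,0,0,0,0,0.54,0,0,-0.004,0,0,0,0.58,0,0,-0.02,0,0,0,0.58,0,0,-0.05,0,0,0,0.6,0,0,-0.09,0,0,0,0.6,0,0,-0.09,0,0,0,0.6]

```text
t: 11.9
eef_pos: [0.4834, 0.2083, 0.1573]
tool_rot: [0.175, 0.038, 0.984, -0.004]
contact_force: [0.4, 0.7, 0.7]
gripper_width: 0.597
grasp_force: 0.0
```

```bash
python3 -c "
from h import *
from station import *
o=show([(CASE,30,0,110),(CASE,30,0,60)]);incase(o)
a=read_camera('side')['img'][150:230,195:325,::-1];b=read_camera('top')['img'][140:275,190:290,::-1]
a=cv2.resize(a,None,fx=3.6,fy=3.6,interpolation=cv2.INTER_CUBIC);b=cv2.resize(b,None,fx=3.2,fy=3.2,interpolation=cv2.INTER_CUBIC)
a=cv2.copyMakeBorder(a,0,b.shape[0]-a.shape[0],0,0,cv2.BORDER_CONSTANT);cv2.imwrite('pics/e1.png',cv2.hconcat([a,b]))"
```

```text
t 11.9
(30, 0, 110) shift [-0.0162 -0.002   0.0564] turn [ 0.36 20.2   0.02]
(30, 0, 60) shift [ 0.0011 -0.0023  0.1033] turn [ 0.36 20.2   0.02]
TCP in frame mm [ -4.6563   1.627  157.3317]
```

I'll probe the unit's top with shut fingers. It should be at z 43 if flat.

Call:
arm_command:
  commands: [-0.021,-0.002,0.055,0.3,20,0,0,-0.021,-0.002,0.055,0.3,20,0,0,-0.021,-0.002,0.055,0.3,20,0,0,-0.021,-0.002,0.055,0.3,20,0,0,-0.021,-0.002,0.055,0.3,20,0,0,-0.021,-0.002,0.055,0.3,20,0,0]

```text
t: 12.6
eef_pos: [0.5194, 0.2017, 0.108]
tool_rot: [-0.0, 0.039, 0.999, -0.003]
contact_force: [0.4, -0.2, -0.0]
gripper_width: 0.001
grasp_force: 0.0
```

```bash
python3 -c "
from h import *
o=show([(CASE,35,0,52)]);incase(o)"
```

```text
t 12.6
(35, 0, 52) shift [-0.0032  0.0025  0.056 ] turn [-0.36 -0.03  0.03]
TCP in frame mm [ 31.7887  -2.1578 107.9812]
```

Call:
arm_command:
  commands: [-0.003,0.002,0.015,-0.3,0,0,0,-0.003,0.002,0.028,-0.3,0,0,0,-0.003,0.002,0.038,-0.3,0,0,0,-0.003,0.002,0.046,-0.3,0,0,0,-0.003,0.002,0.052,-0.3,0,0,0,-0.003,0.002,0.056,-0.3,0,0,0,-0.003,0.002,0.056,-0.3,0,0,0,-0.003,0.002,0.056,-0.3,0,0,0]

```text
t: 13.4
eef_pos: [0.5244, 0.2032, 0.053]
tool_rot: [0.0, 0.039, 0.999, 0.0]
contact_force: [0.0, -0.2, -1.0]
gripper_width: -0.003
grasp_force: 0.0
```

Call:
arm_command:
  commands: [0,0,0.003,0,0,0,0,0,0,0.005,0,0,0,0,0,0,0.007,0,0,0,0,0,0,0.008,0,0,0,0,0,0,0.008,0,0,0,0]

```text
t: 13.9
eef_pos: [0.5241, 0.2031, 0.0447]
tool_rot: [-0.0, 0.039, 0.999, 0.0]
contact_force: [-0.1, 0.2, 0.3]
gripper_width: -0.002
grasp_force: 0.0
```

Call:
arm_command:
  commands: [0,0,0.001,0,0,0,0,0,0,0.002,0,0,0,0,0,0,0.003,0,0,0,0,0,0,0.003,0,0,0,0]

```text
t: 14.3
eef_pos: [0.5243, 0.2032, 0.0431]
tool_rot: [-0.0, 0.039, 0.999, 0.0]
contact_force: [-4.1, -0.8, 13.3]
gripper_width: 0.002
grasp_force: 6.7
```

Contact came at z 43.1, so the unit lies flat on the bay floor. Next I'll go behind the tab and shut the cover.

Call:
arm_command:
  commands: [0,0,-0.05,0,0,0,0,0,0,-0.075,0,0,0,0,0.05,0,-0.075,0,0,0,0,0.1,0,-0.075,0,0,0,0,0.139,0,-0.075,0,0,0,0,0.139,0,-0.075,0,0,0,0,0.139,0,-0.075,0,0,0,0]

```text
t: 15.0
eef_pos: [0.3853, 0.2144, 0.1172]
tool_rot: [0.0, 0.038, 0.999, 0.001]
contact_force: [0.5, -0.7, -0.5]
gripper_width: 0.003
grasp_force: 0.0
```

```bash
python3 -c "
from h import *
o=show([(CASE,-101,0,76),(CASE,30,0,76)]);incase(o)"
```

```text
t 15.0
(-101, 0, 76) shift [-0.0019 -0.0001  0.0412] turn [0.06 0.03 0.05]
(30, 0, 76) shift [-0.1329 -0.0003  0.0413] turn [0.06 0.03 0.05]
TCP in frame mm [-102.8912    0.1037  117.2223]
```

Call:
arm_command:
  commands: [0,0,0.025,0,0,0,0,0,0,0.041,0,0,0,0,0,0,0.041,0,0,0,0,-0.015,0,0.041,0,0,0,0,-0.03,0,0.041,0,0,0,0,-0.045,0,0.041,0,0,0,0,-0.06,0,0.041,0,0,0,0,-0.075,0,0.041,0,0,0,0]

```text
t: 15.8
eef_pos: [0.4623, 0.2079, 0.0763]
tool_rot: [0.0, 0.039, 0.999, 0.0]
contact_force: [-1.0, -0.7, 1.1]
gripper_width: 0.006
grasp_force: 1.0
```

Call:
arm_command:
  commands: [-0.015,0,0,0,0,0,0,-0.03,0,0,0,0,0,0,-0.045,0,0,0,0,0,0,-0.055,0,0,0,0,0,0,-0.058,0,0,0,0,0,0,-0.058,0,0,0,0,0,0,-0.058,0,0,0,0,0,0]

```text
t: 16.5
eef_pos: [0.5181, 0.2038, 0.0759]
tool_rot: [0.0, 0.039, 0.999, 0.0]
contact_force: [-0.1, -0.2, 0.4]
gripper_width: -0.002
grasp_force: 0.0
```

```bash
python3 -c "
from h import *
o=show([(CASE,38,0,76)]);incase(o)"
```

```text
t 16.5
(38, 0, 76) shift [-0.0077  0.0001 -0.0001] turn [ 0.03  0.01 -0.01]
TCP in frame mm [30.3237 -0.1298 75.8944]
```

Call:
arm_command:
  commands: [-0.002,0,0,0,0,0,0,-0.004,0,0,0,0,0,0,-0.006,0,0,0,0,0,0,-0.008,0,0,0,0,0,0,-0.008,0,0,0,0,0,0]

```text
t: 17.0
eef_pos: [0.5263, 0.2032, 0.0759]
tool_rot: [-0.0, 0.039, 0.999, 0.0]
contact_force: [-1.0, -0.1, 0.4]
gripper_width: 0.001
grasp_force: 0.7
```

Call:
arm_command:
  commands: [-0.001,0,0,0,0,0,0,-0.002,0,0,0,0,0,0,-0.003,0,0,0,0,0,0,-0.003,0,0,0,0,0,0]

```text
t: 17.4
eef_pos: [0.5264, 0.2031, 0.0757]
tool_rot: [-0.003, 0.039, 0.999, -0.0]
contact_force: [-9.6, 1.0, 8.7]
gripper_width: 0.001
grasp_force: 4.9
```

The cover hit its stop at the predicted x (38.6, against 38 expected). I'll back off, retreat and check.

Call:
arm_command:
  commands: [0.012,0,0,0,0,0,0,0.012,0,0,0,0,0,0,0.012,0,-0.05,0,0,0,0,0.012,0,-0.1,0,0,0,0,0.012,0,-0.15,0,0,0,0,0.012,0.05,-0.17,0,0,0,0,0.012,0.1,-0.17,0,0,0,0,0.012,0.15,-0.17,0,0,0,0]

```text
t: 18.2
eef_pos: [0.53, 0.3512, 0.2478]
tool_rot: [0.002, 0.04, 0.999, 0.001]
contact_force: [1.0, 0.8, -0.2]
gripper_width: -0.002
grasp_force: 0.0
```

Call:
arm_command:
  commands: [0,0.03,0,0,0,0,0,0,0.06,0,0,0,0,0,0,0.06,0,0,0,0,0,0,0.06,0,0,0,0,0]

```text
t: 18.6
eef_pos: [0.5335, 0.4096, 0.2454]
tool_rot: [0.0, 0.039, 0.999, -0.0]
contact_force: [-0.4, -1.0, -0.3]
gripper_width: 0.002
grasp_force: 0.0
```

```bash
python3 -c "
from h import *
from station import *
a=read_camera('side')['img'][110:320,190:480,::-1];b=read_camera('top')['img'][125:280,200:290,::-1]
a=cv2.resize(a,None,fx=1.9,fy=1.9,interpolation=cv2.INTER_CUBIC);b=cv2.resize(b,None,fx=2.5,fy=2.5,interpolation=cv2.INTER_CUBIC)
h=max(a.shape[0],b.shape[0]);f=lambda i:cv2.copyMakeBorder(i,0,h-i.shape[0],0,0,cv2.BORDER_CONSTANT)
cv2.imwrite('pics/f1.png',cv2.hconcat([f(a),f(b)]))"
```

```text
(no output)
```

View pics/f1.png

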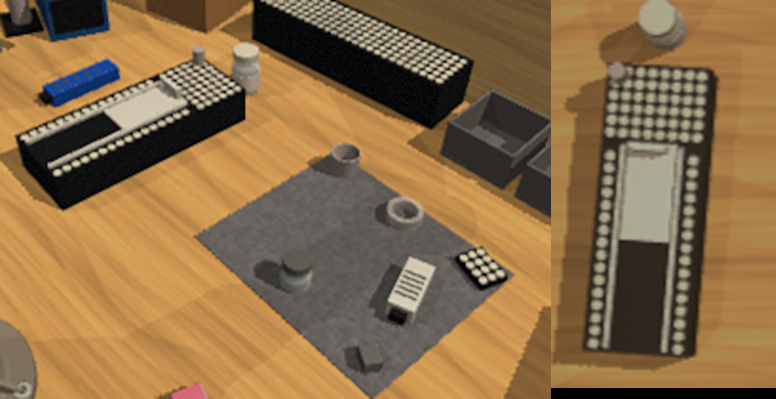

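The cover is shut, with its tab against the far rail ends at (650,148). The spare unit, small items, jar and can are all in place.

```bash
python3 -c "
from station import *
print(hand_in())"
```

```text
the job is handed in; nothing more can be done
None
```

The long controller unit lies flat in the bay with the cover slid fully shut over it, nothing else was moved, and the job was handed in at about 18.6 s; no verdict was returned.

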